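Test the spring-loaded front of a microscope objective

TASK

Stand the longest of the three microscope objectives, thread down, fully home in the bore of the test seat and let go of it. Then take the pen-shaped force gauge out of its rest and, holding it upright with its tip centred on the objective's front face, press the spring-loaded front gently straight down by about 2.5 mm, roughly half-way and never hard onto its stop. Finish while still holding the gauge there with that light, steady push; leave the other two objectives and the loose things around where they are.

Things in the scene. Friction and masses are not known exactly. Their poses are not given: they have to be found in the camera images.
- objective_long: longest of three loose bright metal objectives, 56 mm tall, 110 g, round, standing front up. Origin: centre of its underside (thread end), z up its axis. Thread 20 mm diameter to z = 6 mm, then a 28 mm shoulder; ribbed grip ring 30 mm diameter, z = 12 to 30 mm (grasp here, any yaw); sleeve 23 mm diameter to z = 46; spring-loaded front 18 mm diameter to z = 56
- nose (a joint): how far the objective's spring-loaded front is pushed in, in m: 0 fully out, 0.006 on its stop. The spring begins to yield at about 0.7 N and then takes 1.2 N more for each mm (about 3.7 N at 2.5 mm)
- nose_face (a point): centre of the flat front face, 16 mm in diameter, of the long objective's spring-loaded front, marked by a small lens with a thin dark ring round it; 56 mm above the thread's end face when fully out; it moves with the front
- objective_mid: another objective, 43 mm tall with a conical fixed front; same thread, grip ring 30 mm in diameter. Not to be touched. Origin at the centre of its underside, z up
- objective_short: another objective, 30 mm tall with a blunt fixed front; same thread, grip ring 30 mm in diameter. Not to be touched. Origin at the centre of its underside, z up
- test_block: test seat, fixed: steel base plate 116 x 80 x 10 mm (its x, y, z), a screw head 4.5 mm high in each corner; on its middle a 56 x 56 mm aluminium block, top 30 mm above the bench, with a vertical bore 22 mm diameter, 11 mm deep, 1.8 mm chamfer. Origin: centre of the plate's underside. An objective is home when its shoulder lies on the block's top (thread end then 24 mm above the bench)
- seat (a point): centre of the bore's mouth, on the block's top, 30 mm above the bench
- gauge_rest: the gauge's rest, fixed to the bench: a round dark foot 68 mm in diameter with an upright open tube, 31 mm outside and 21 mm inside diameter, its rim 48 mm above the bench. Origin at the centre of its underside
- gauge: pen-type force gauge, 116 mm long, 70 g, upright in its rest, tip down; lift it over 40 mm to clear the rest. Origin: centre of the tip's end, z from tip to top. White tip 12 mm diameter, z = 0 to 10 mm; collar 28 mm diameter, z = 32 to 36, hangs on the rest's rim (tip end starts 16 mm above the bench); grey barrel 18 mm diameter, z = 36 to 112, ribbed grip zone z = 62 to 90 (grasp here, any yaw)
- loupe: bystander: black hourglass-shaped eye loupe, 40 mm diameter, 38 mm tall, loose. Origin at the centre of its underside
- grease_pot: bystander: small white round pot with a blue lid, 52 mm diameter, 34 mm tall, loose. Origin at the centre of its underside
- tweezers_flat: bystander: steel tweezers lying flat, 122 mm long, loose. Origin at the middle of the underside
- driver_blue: bystander: precision screwdriver with a blue handle lying flat, 161 mm long, loose. Origin at the middle of the underside
Mind the look-alikes: they are no part of the job. What is shaped like the gauge but orange, purple or yellow is not meant.

How it is judged:
By the outcome, as a careful person would: the job done as asked, in the order asked, and still so for the second after the job is handed in, while the arm keeps its last pose, push and grip.
It also fails if it takes over 48 s, if anything falls off the work surface, if the arm or the gripper's body presses on something with over 40 N, if the wrist force passes 120 N, or if a joint passes its speed limit or range.

ROBOT

A 6-joint arm with a two-finger parallel gripper is mounted at the origin on a cart in front of the work surface, level with it; the furniture and walls round the work are solid. World frame = base frame: x ahead of the robot, y to its left, z up, the work surface at z = 0. Lengths are in m, angles in degrees, forces in N, time in s.
With the tool pointing down it reaches from about 0.325 to 0.9 m from the base axis. Payload 6.1 kg.
Tool frame: the origin (TCP) lies between the finger pads; the fingertips stand 8 mm ahead of it and the grasp point (between the pads) lies 11 mm behind it (manip.tip_extent is the distance from the TCP to the fingertips, in m); z points along the fingers, y is the direction in which the jaws open and shut (so a half turn about z gives the same grasp; the last joint's range is limited). The gripper opens to 87 mm and grips with 3 to 60 N. Pads are 19 mm wide; open, the fingers measure 117 mm over their backs; the gripper's body (75 mm by 190 mm) begins 51 mm behind the grasp point.
Start: joints at [-77.126, 12.628, 87.462, -0, 79.91, -7.225], TCP at [0.215, -0.587, 0.231] pointing down, gripper open.
Joint ranges: [-170.65, 170.65], [-52.31, 119.04], [5.05, 147.46], [-71.25, 251.25], [11.57, 151.72], [-153.62, 153.62]. Speed limits (degrees/s): [147.25, 147.25, 172.46, 180, 180, 180].

INTERFACE

Orientations are given as a 3x3 rotation matrix whose columns are the frame's x, y, z axes.
In Python, from rig import manip, camera gives the robot as it stands.
- The arm moves only by the shell command python3 -m crank 'ROWS' [FORCE]. ROWS is JSON, a list of rows, each a list of 7 numbers: the shift along the tool's x, y, z in m, then the turn, a rotation vector about the tool's x, y, z in degrees, then the gripper command: -1 is fully open, 1 is shut, values between are in proportion. In form: [[dx, dy, dz, ax, ay, az, hand], ...]. A call has 1 to 10 rows; each row is the pose to reach, as a shift and turn from the pose measured when the call began, along the tool's axes at that moment; what a row does not reach only later rows make up. A row lasts 1/10 s, in which the tool goes at most 50 mm and 8.59 degrees, less where a joint would pass 70% of its speed; a pose out of reach is approached as far as the arm can. A call with a gripper value outside its range is refused whole. The fingers move at their own pace and stop on an object; FORCE is the grip in N (left out, the last holds). Time passes only in rows, so rows that repeat a pose let the fingers close. It gives the time, the measured TCP pose, the force and the opening at its end, in the units of the state.
- manip.state(): the state, without advancing time (a new reading comes with each control period).
- camera(name): name is "scene" or "top"; returns a dict with "image" (480x640x3 uint8, red, green, blue), "camera_matrix" (3x3 intrinsics, pixels), "pose" (4x4, takes a point from camera to world coordinates). Camera axes: x right, y up, looking along -z (the intrinsics and any distortion apply to the point x, -y, -z); pixel columns grow to the right and rows downward; lengths in m; the calibration is good to about 2 mm. A picture is of the moment at which its call begins. There is no depth.
- manip.hand_in(): hands the job in, once; it reports no verdict.
The state is a dict: "t": time; "joints": joint angles; "qd": joint speeds; "effort": joint torques, N m; "ee_pos": TCP position; "ee_rot": TCP orientation; "contact_force": force on the tool from outside, world axes, zero at the start; "ft_torque": the same for the moment, N m; "grip_width": finger opening in m.
Only numpy, scipy, OpenCV 4.12 (cv2) and the standard library are available. Lean on these libraries where they do the work, as an engineer would, in place of code of your own. Each camera call takes 0.05 s, during which the arm holds its last target.

## Working session

There is one attempt and no reset: what is moved stays moved. The work goes in short steps, Python scripts to look and compute and a shell command to move; the robot and the scene stay as the last step left them, time stands still between calls to the robot, and variables do not carry over. Pictures are saved under pics/ and viewed, and the job is handed in when it is done.

```bash
ls; mkdir -p pics; python3 - <<'E'
from rig import manip,camera
import cv2
print(manip.state())
for n in("scene","top"):
    c=camera(n); cv2.imwrite(f"pics/{n}0.png",c["image"][:,:,::-1]); print(n,c["camera_matrix"],c["pose"],[k for k in c])
E
```

```text
pics
{'t': 0.0, 'joints': array([-7.71250820e+01,  1.26762627e+01,  8.75268433e+01, -8.45518409e-05,
        7.99098838e+01, -7.22459097e+00]), 'qd': array([ 0.03484306,  0.03234825, -0.01550775, -0.01230664, -0.06450617,
        0.02764608]), 'effort': array([-3.72629816e-03, -4.94620621e+01, -3.87381005e+01,  6.98558358e-02,
        5.68379543e-02, -1.45172858e-04]), 'ee_pos': array([ 0.21464447, -0.58633228,  0.22941624]), 'ee_rot': array([[ 9.39097162e-01,  3.43651459e-01, -4.40833453e-04],
       [ 3.43651653e-01, -9.39095228e-01,  1.92213897e-03],
       [ 2.46561269e-04, -1.95656840e-03, -9.99998056e-01]]), 'contact_force': array([-0.14643694, -0.69645329, -0.16370898]), 'ft_torque': array([ 0.01825188, -0.02500077,  0.02426988]), 'grip_width': 0.08674682212440406}
scene [[515.86128875   0.         322.13422326]
 [  0.         515.86128875 233.99002419]
 [  0.           0.           1.        ]] [[-0.81806089  0.3019288  -0.48950524  0.11401507]
 [-0.57507894 -0.41790094  0.70330862  0.7184381 ]
 [ 0.00778443  0.85685343  0.51550131  0.53636251]
 [ 0.          0.          0.          1.        ]] ['image', 'camera_matrix', 'pose']
top [[584.21445765   0.         324.02660973]
 [  0.         584.21445765 251.16714851]
 [  0.           0.           1.        ]] [[ 7.77385104e-03  9.78776717e-01 -2.04782093e-01  2.95973684e-01]
 [-9.99968836e-01  7.89090821e-03 -2.44999662e-04  8.84506176e-02]
 [ 1.37611673e-03  2.04777615e-01  9.78807557e-01  1.32465601e+00]
 [ 0.00000000e+00  0.00000000e+00  0.00000000e+00  1.00000000e+00]] ['image', 'camera_matrix', 'pose']
```

View pics/scene0.png

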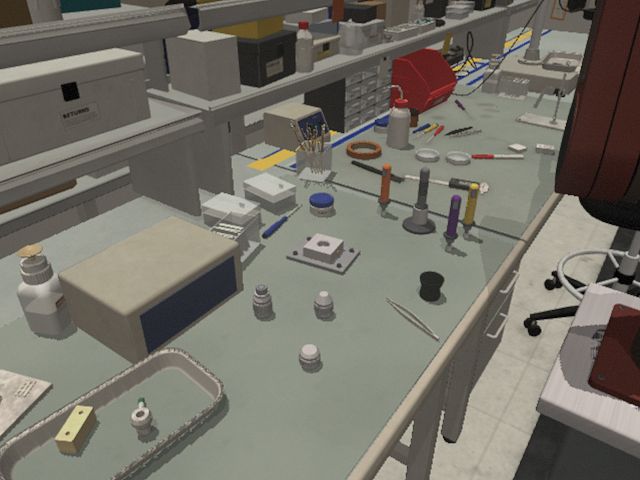

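View pics/top0.png

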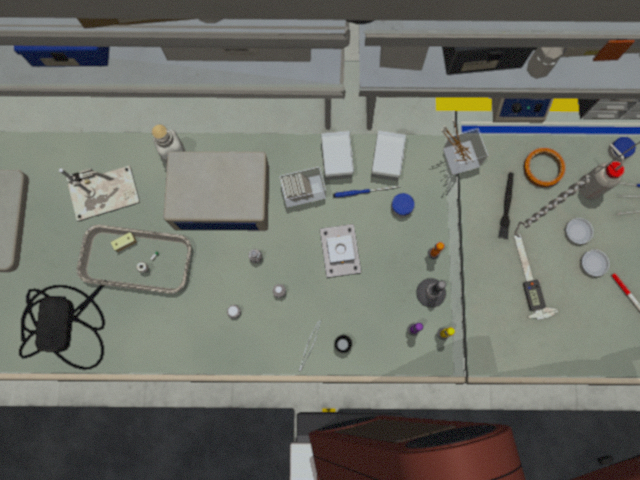

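Scene: long objective at about (262,300), the mid one (323,305), the short one (309,356), seat (323,247), grey gauge in its rest (422,200). Top: long (256,256), seat bore (340,248), gauge (435,290). I'll zoom in to measure.

```bash
python3 - <<'E'
import cv2,numpy as np
s=cv2.imread("pics/scene0.png");t=cv2.imread("pics/top0.png")
def cr(im,x,y,w,h,k): return cv2.resize(im[y:y+h,x:x+w],None,fx=k,fy=k,interpolation=cv2.INTER_NEAREST)
a=np.hstack([cr(t,240,235,50,50,8),cr(t,315,223,50,50,8)])
b=cr(t,400,230,66,50,6); b2=cr(s,240,275,50,50,8)[:300]
b=np.hstack([b,b2[:, :400]])
cv2.imwrite("pics/z1.png",a)
cv2.imwrite("pics/z2.png",np.hstack([cr(t,410,270,50,50,8),cr(s,240,275,50,50,8)]))
cv2.imwrite("pics/z3.png",np.hstack([cr(s,285,225,80,50,5),cr(s,395,160,50,80,5)[:250]] ))
cv2.imwrite("pics/z4.png",cr(s,380,160,100,90,6))
E
```

```text
(no output)
```

View pics/z1.png

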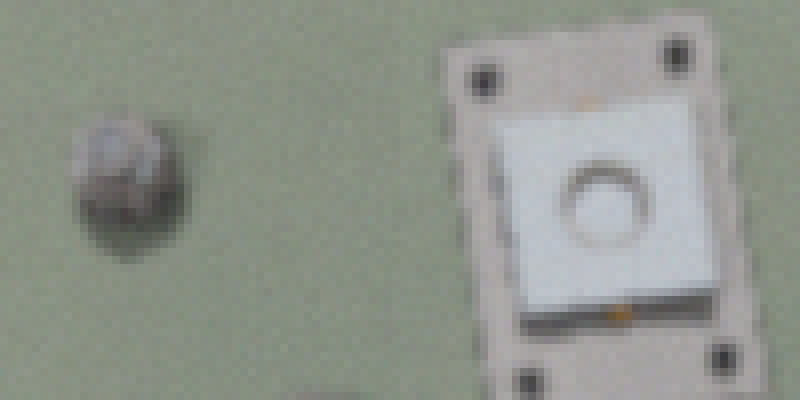

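View pics/z2.png

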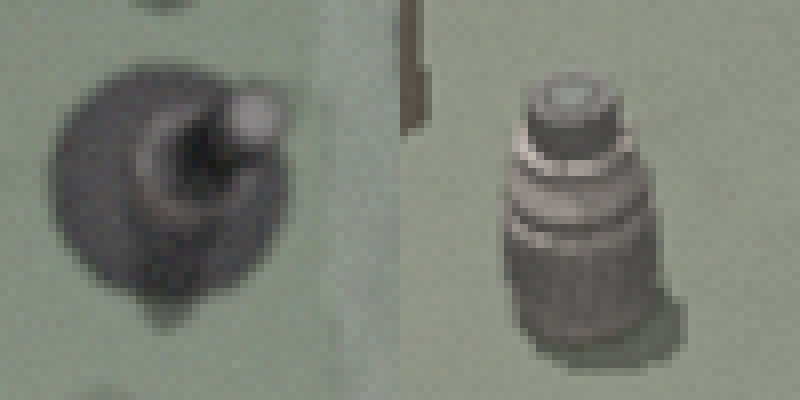

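View pics/z3.png

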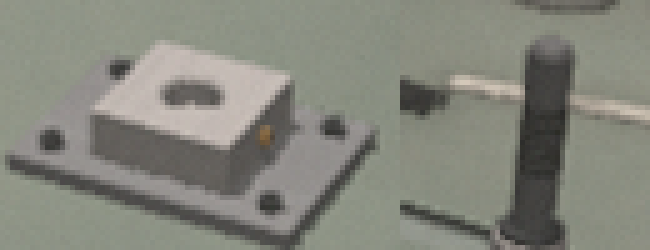

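View pics/z4.png

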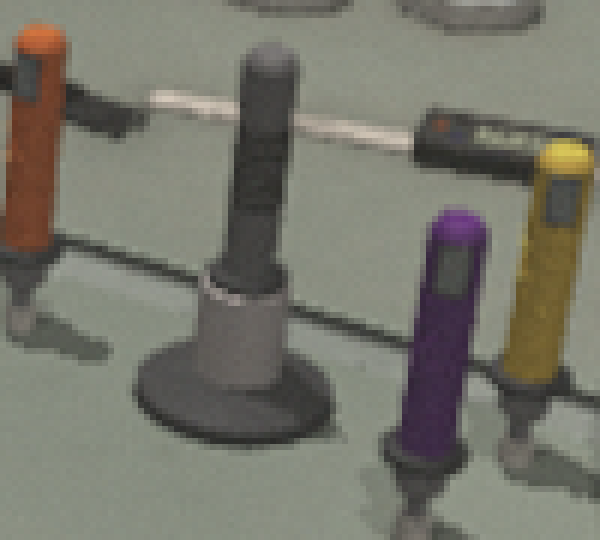

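```bash
cat > h.py <<'E'
import numpy as np
from rig import camera
K={};P={}
def ray(c,u,v):
    K,P=c["camera_matrix"],c["pose"]
    d=np.array([(u-K[0,2])/K[0,0],-(v-K[1,2])/K[1,1],-1]); return P[:3,3],P[:3,:3]@d
def onz(c,u,v,z):
    o,d=ray(c,u,v); return (o+d*(z-o[2])/d[2])[:2]
def tri(c1,p1,c2,p2):
    o1,d1=ray(c1,*p1);o2,d2=ray(c2,*p2)
    s=np.linalg.lstsq(np.c_[d1,-d2],o2-o1,rcond=None)[0]
    a,b=o1+s[0]*d1,o2+s[1]*d2
    return (a+b)/2,np.linalg.norm(a-b)
def proj(c,p):
    q=np.linalg.inv(c["pose"])@np.r_[p,1]; K=c["camera_matrix"]
    return K[0,2]-K[0,0]*q[0]/q[2],K[1,2]+K[1,1]*q[1]/q[2]
E
python3 - <<'E'
from h import *
S,T=camera("scene"),camera("top")
np.set_printoptions(precision=4,suppress=True)
z1=lambda u,v:(240+u/8-.5,235+v/8-.5)
z1r=lambda u,v:(315+(u-400)/8-.5,223+v/8-.5)
z2=lambda u,v:(410+u/8-.5,270+v/8-.5)
z2r=lambda u,v:(240+(u-400)/8-.5,275+v/8-.5)
z3=lambda u,v:(285+u/5-.5,225+v/5-.5)
z4=lambda u,v:(380+u/6-.5,160+v/6-.5)
def both(n,a,b,z):print(n,"top",onz(T,*a,z),"scene",onz(S,*b,z),"tri",tri(T,a,S,b))
tc=[(495,122),(693,98),(715,287),(525,308)];sc=[(155,42),(292,75),(232,147),(90,112)]
print([onz(T,*z1r(*p),.03) for p in tc],[onz(S,*z3(*p),.03) for p in sc])
mt=np.mean([onz(T,*z1r(*p),.03) for p in tc],0);ms=np.mean([onz(S,*z3(*p),.03) for p in sc],0);print("block",mt,ms)
print("screws",np.mean([onz(T,*z1r(*p),.0145) for p in [(484,80),(677,54),(724,358),(530,382)]],0),np.mean([onz(S,*z3(*p),.0145) for p in [(121,69),(51,139),(334,126),(270,202)]],0))
both("bore",z1r(605,205),z3(192,95),.03)
both("objface",z1(112,155),z2r(575,95),.056)
both("gauge dome", z2(255,115),z4(269,65),.130)
both("foot",z2(170,180),z4(233,388),.004)
both("rim",z2(190,160),z4(245,285),.048)
E
```

```text
[array([0.5981, 0.0837]), array([0.6055, 0.0274]), array([0.5507, 0.0212]), array([0.5443, 0.0748])] [array([0.6074, 0.0317]), array([0.5518, 0.0212]), array([0.5424, 0.075 ]), array([0.5976, 0.086 ])]
block [0.5747 0.0518] [0.5748 0.0535]
screws [0.5738 0.0523] [0.5728 0.0557]
bore top [0.5742 0.0523] scene [0.5741 0.0547] tri (array([0.575 , 0.0525, 0.0285]), np.float64(0.0010123642504149518))
objface top [0.554 0.245] scene [0.556  0.2463] tri (array([0.555 , 0.2457, 0.0557]), np.float64(0.002281287161785897))
gauge dome top [ 0.4788 -0.1542] scene [ 0.477  -0.1464] tri (array([ 0.48  , -0.1548,  0.1261]), np.float64(0.0011006171928100582))
foot top [ 0.4793 -0.1549] scene [ 0.4806 -0.157 ] tri (array([ 0.4793, -0.1546,  0.0055]), np.float64(0.00048498996531101863))
rim top [ 0.4787 -0.1525] scene [ 0.4779 -0.1503] tri (array([ 0.4789, -0.1528,  0.0466]), np.float64(3.3571888215223784e-05))
```

```bash
cat >> h.py <<'E'
from rig import manip
from scipy.spatial.transform import Rotation as Ro
def go(x,y,z,yaw=0):
    s=manip.state();R=np.array(s["ee_rot"]);p=np.array(s["ee_pos"])
    a=np.radians(yaw);Rt=np.array([[np.cos(a),np.sin(a),0],[np.sin(a),-np.cos(a),0],[0,0,-1]])
    print("shift",np.round(R.T@(np.array([x,y,z])-p),4),"turn",np.round(Ro.from_matrix(R.T@Rt).as_rotvec(degrees=True),2),"| pos",p.round(4),"t",round(s["t"],2),"F",np.round(s["contact_force"],2),"w",round(s["grip_width"],4))
E
python3 - <<'E'
from h import *
S,T=camera("scene"),camera("top")
print("box base front corners",onz(S,241,292,0),onz(S,150,356,0), "top edge",onz(T,167,222,.1),onz(T,266,222,.1))
go(.555,.2455,.15)
E
```

```text
box base front corners [0.62512496 0.22338183] [0.62828175 0.41141589] top edge [0.61391718 0.42896047] [0.6156591  0.21482001]
shift [ 0.6055 -0.6646  0.0806] turn [-0.04  0.   20.1 ] | pos [ 0.2147 -0.5867  0.2302] t 0.3 F [-0.04 -0.1   0.57] w 0.0872
```

```bash
python3 -m crank '[[0.6055,-0.6646,0.02,0,0,20.1,-1],[0.6055,-0.6646,0.02,0,0,20.1,-1],[0.6055,-0.6646,0.02,0,0,20.1,-1],[0.6055,-0.6646,0.02,0,0,20.1,-1],[0.6055,-0.6646,0.02,0,0,20.1,-1],[0.6055,-0.6646,0.02,0,0,20.1,-1],[0.6055,-0.6646,0.02,0,0,20.1,-1],[0.6055,-0.6646,0.02,0,0,20.1,-1],[0.6055,-0.6646,0.02,0,0,20.1,-1],[0.6055,-0.6646,0.02,0,0,20.1,-1]]' 20
python3 -c "
from h import *
go(.555,.2455,.12)"
```

```text
t: 1.3
ee_pos: [0.4043, -0.1223, 0.2198]
ee_rot: [[1.0, -0.0, 0.001], [-0.0, -1.0, 0.0], [0.001, -0.0, -1.0]]
contact_force: [0.5, -0.2, 0.4]
grip_width: 0.0872
shift [ 0.1505 -0.3679  0.1   ] turn [-0.   -0.06 -0.02] | pos [ 0.4043 -0.1223  0.2198] t 1.3 F [ 0.52 -0.16  0.39] w 0.0872
```

```bash
python3 -m crank '[[0.1505,-0.3679,0.05,0,0,0,-1],[0.1505,-0.3679,0.05,0,0,0,-1],[0.1505,-0.3679,0.05,0,0,0,-1],[0.1505,-0.3679,0.1,0,0,0,-1],[0.1505,-0.3679,0.1,0,0,0,-1],[0.1505,-0.3679,0.1,0,0,0,-1],[0.1505,-0.3679,0.1,0,0,0,-1],[0.1505,-0.3679,0.1,0,0,0,-1],[0.1505,-0.3679,0.1,0,0,0,-1],[0.1505,-0.3679,0.1,0,0,0,-1]]'
python3 -c "
from h import *
import cv2
go(.555,.2455,.017)
s=camera('scene')['image'][:,:,::-1];t=camera('top')['image'][:,:,::-1]
cv2.imwrite('pics/a.png',np.hstack([cv2.resize(s[180:380,180:380],None,fx=2,fy=2),cv2.resize(t[180:380,180:380],None,fx=2,fy=2)]))
"
```

```text
t: 2.3
ee_pos: [0.5544, 0.2469, 0.1185]
ee_rot: [[1.0, 0.002, -0.001], [0.002, -1.0, -0.001], [-0.001, 0.001, -1.0]]
contact_force: [0.2, -0.6, -0.2]
grip_width: 0.0872
shift [0.0007 0.0014 0.1015] turn [0.04 0.07 0.14] | pos [0.5544 0.2469 0.1185] t 2.3 F [ 0.2  -0.64 -0.21] w 0.0872
```

View pics/a.png

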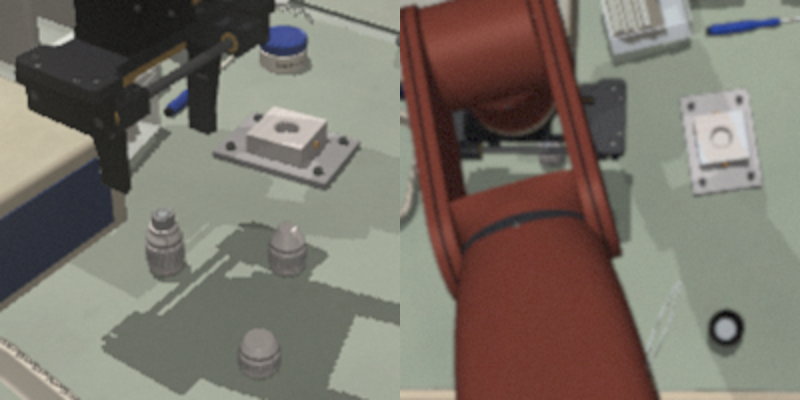

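```bash
python3 -m crank '[[0.0007,0.0014,0.035,0,0,0,-1],[0.0007,0.0014,0.065,0,0,0,-1],[0.0007,0.0014,0.085,0,0,0,-1],[0.0007,0.0014,0.095,0,0,0,-1],[0.0007,0.0014,0.1015,0,0,0,-1],[0.0007,0.0014,0.1015,0,0,0,-1],[0.0007,0.0014,0.1015,0,0,0,-1]]'
python3 -c "
from h import *
import cv2
go(.555,.2455,.017)
s=camera('scene')['image'][:,:,::-1]
cv2.imwrite('pics/b.png',cv2.resize(s[230:350,190:350],None,fx=5,fy=5))
"
```

```text
t: 3.1
ee_pos: [0.5566, 0.2433, 0.02]
ee_rot: [[1.0, -0.001, 0.003], [-0.001, -1.0, -0.0], [0.003, 0.0, -1.0]]
contact_force: [-0.1, -0.9, 1.3]
grip_width: 0.087
shift [-0.0016 -0.0022  0.003 ] turn [ 0.01 -0.15 -0.03] | pos [0.5566 0.2433 0.02  ] t 3.1 F [-0.1  -0.87  1.26] w 0.087
```

View pics/b.png

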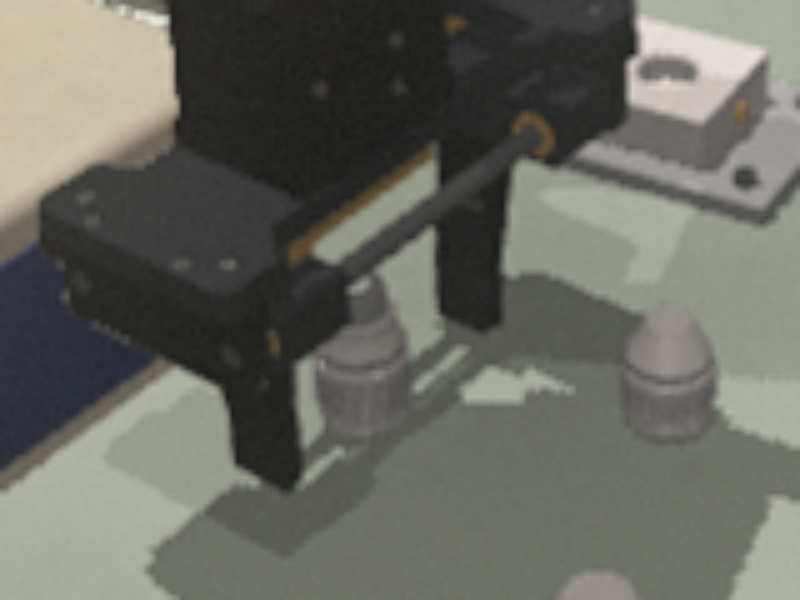

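The objective sits centred between the open fingers; a small correction, then close.

```bash
python3 -m crank '[[-0.0016,-0.0022,0.003,0,0,0,-1],[-0.0016,-0.0022,0.003,0,0,0,-1],[-0.0016,-0.0022,0.003,0,0,0,-1]]'
python3 -c "
from h import *
go(.555,.2455,.017)
manip.state()
go(.555,.2455,.017)
"
```

```text
t: 3.45
ee_pos: [0.5552, 0.2459, 0.0174]
ee_rot: [[1.0, 0.0, 0.003], [0.0, -1.0, 0.0], [0.003, -0.0, -1.0]]
contact_force: [-0.9, 0.6, -0.4]
grip_width: 0.087
shift [-0.0002  0.0004  0.0004] turn [-0.   -0.19  0.  ] | pos [0.5552 0.2459 0.0174] t 3.45 F [-0.91  0.57 -0.41] w 0.087
shift [-0.0002  0.0004  0.0004] turn [-0.   -0.19  0.  ] | pos [0.5552 0.2459 0.0174] t 3.45 F [-0.91  0.57 -0.41] w 0.087
```

```bash
python3 -m crank '[[0,0,0,0,0,0,0.1],[0,0,0,0,0,0,0.3],[0,0,0,0,0,0,0.6],[0,0,0,0,0,0,1],[0,0,0,0,0,0,1],[0,0,0,0,0,0,1],[0,0,0,0,0,0,1],[0,0,0,0,0,0,1]]' 20
python3 -c "
from h import *
go(.555,.2455,.12)
"
```

```text
t: 4.25
ee_pos: [0.5552, 0.2459, 0.0174]
ee_rot: [[1.0, 0.0, 0.003], [0.0, -1.0, 0.0], [0.003, -0.0, -1.0]]
contact_force: [0.8, 1.4, 0.1]
grip_width: 0.031
shift [ 1.000e-04  4.000e-04 -1.026e-01] turn [-0.   -0.2   0.01] | pos [0.5552 0.2459 0.0174] t 4.25 F [0.75 1.4  0.08] w 0.031
```

```bash
python3 -m crank '[[0,0,0,0,0,0,1],[0,0,-0.02,0,0,0,1],[0,0,-0.05,0,0,0,1],[0,0,-0.08,0,0,0,1],[0.005,0.03,-0.09,0,0,0,1],[0.0193,0.07,-0.09,0,0,0,1],[0.0193,0.11,-0.09,0,0,0,1],[0.0193,0.15,-0.09,0,0,0,1],[0.0193,0.18,-0.09,0,0,0,1],[0.0193,0.193,-0.09,0,-0.2,0,1]]' 30
python3 -m crank '[[0,0,0,0,0,0,1],[0,0,0,0,0,0,1]]'
python3 -c "
from h import *
import cv2
go(.5745,.053,.10)
s=camera('scene')['image'][:,:,::-1]; t=camera('top')['image'][:,:,::-1]
cv2.imwrite('pics/c.png',cv2.resize(s[180:300,250:410],None,fx=5,fy=5)); cv2.imwrite('pics/c2.png',t)
cv2.imwrite('pics/scene_c.png',s)
"
```

```text
t: 5.25
ee_pos: [0.5738, 0.0503, 0.1072]
ee_rot: [[1.0, -0.002, -0.001], [-0.002, -1.0, -0.001], [-0.001, 0.001, -1.0]]
contact_force: [0.5, 1.1, -1.2]
grip_width: 0.029
t: 5.45
ee_pos: [0.5738, 0.0507, 0.1071]
ee_rot: [[1.0, -0.003, -0.001], [-0.003, -1.0, 0.0], [-0.001, -0.0, -1.0]]
contact_force: [-0.4, -0.2, -1.9]
grip_width: 0.0291
shift [ 0.0007 -0.0023  0.0071] turn [-0.    0.06 -0.17] | pos [0.5738 0.0507 0.1071] t 5.45 F [-0.35 -0.2  -1.91] w 0.0291
```

View pics/c.png

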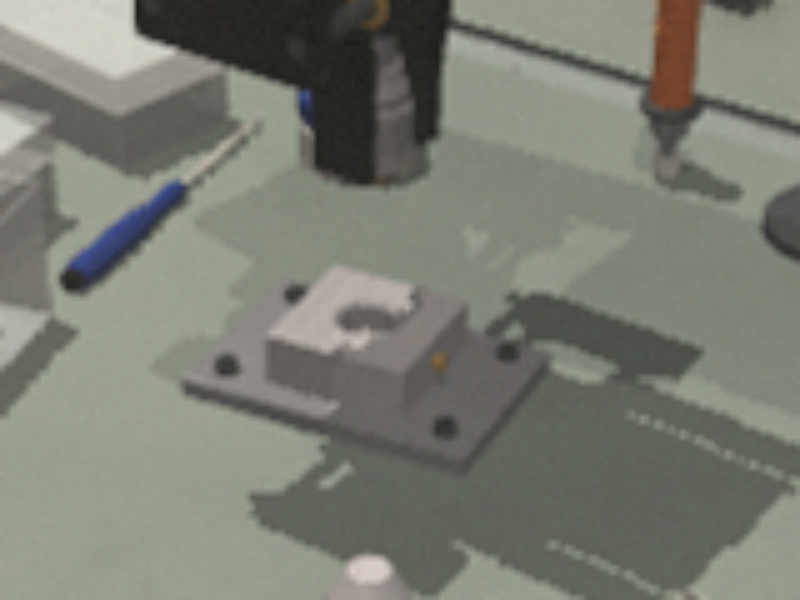

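View pics/c2.png

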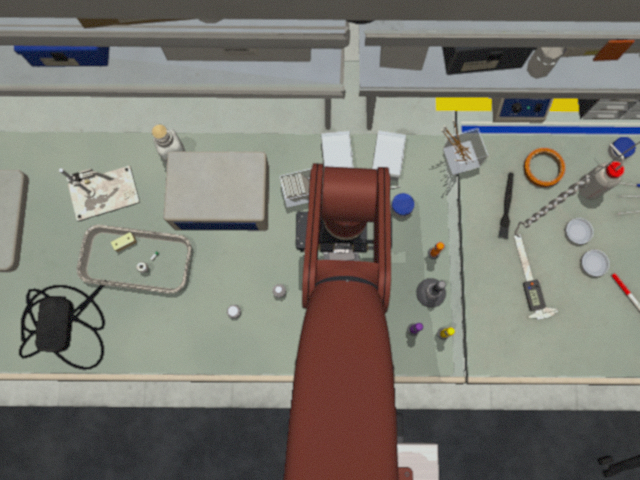

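```bash
python3 - <<'E'
from h import *
import cv2
S=camera("scene");im=cv2.imread("pics/scene_c.png")
p=np.array(manip.state()["ee_pos"])
right=np.array(S["pose"])[:3,0]
def z(u,v):return ((u+.5-250)*5,(v+.5-180)*5)
for h,r in[(6,14),(12,15),(30,15),(30.1,13),(46,11.5),(46,9),(56,9)]:
    a=np.r_[p[:2],p[2]-.017+h/1000]
    e=a+right*r/1000
    print(h,np.round(z(*proj(S,a))),np.round(z(*proj(S,e))))
E
python3 -c "
import cv2
im=cv2.imread('pics/scene_c.png')
cv2.imwrite('pics/d.png',cv2.resize(im[180:225,305:350],None,fx=12,fy=12,interpolation=cv2.INTER_NEAREST))"
```

```text
6 [374. 160.] [413. 160.]
12 [374. 145.] [416. 145.]
30 [375. 100.] [417. 100.]
30.1 [375. 100.] [412. 100.]
46 [375.  59.] [408.  59.]
46 [375.  59.] [401.  59.]
56 [376.  33.] [402.  33.]
```

View pics/d.png

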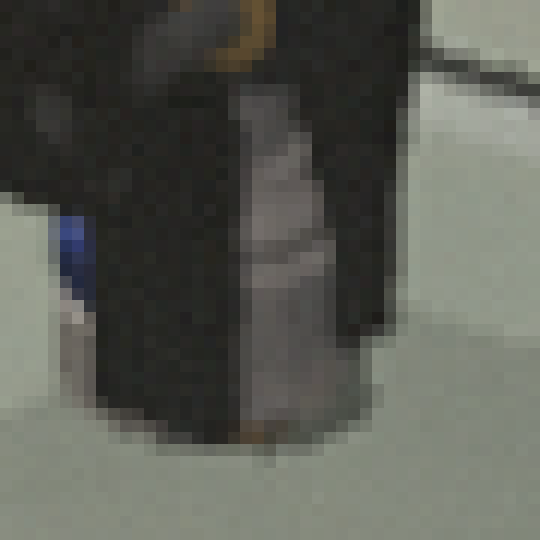

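```bash
python3 - <<'E'
from h import *
import cv2
S=camera("scene");im=S["image"][:,:,::-1].copy()
p=np.array(manip.state()["ee_pos"])
c=im[180:225,300:350].astype(float)
c=np.clip((c/255)**.6*255,0,255).astype(np.uint8)
c=cv2.resize(c,None,fx=12,fy=12,interpolation=cv2.INTER_CUBIC)
for sgn in(-1,1):
  for dx in(-.0095,.0095):
    for dy in(.0147,.03):
      u,v=proj(S,p+np.array([dx,sgn*dy,-.008])); print(sgn,dx,dy,round(u,1),round(v,1))
      cv2.circle(c,(int((u+.5-300)*12),int((v+.5-180)*12)),3,(0,0,255) if sgn<0 else (0,255,255),-1)
cv2.imwrite("pics/e.png",c)
E
```

```text
-1 -0.0095 0.0147 333.4 208.3
-1 -0.0095 0.03 338.1 205.0
-1 0.0095 0.0147 324.7 205.4
-1 0.0095 0.03 329.5 202.2
1 -0.0095 0.0147 324.0 214.7
1 -0.0095 0.03 318.9 218.2
1 0.0095 0.0147 315.2 211.7
1 0.0095 0.03 310.1 215.0
```

View pics/e.png

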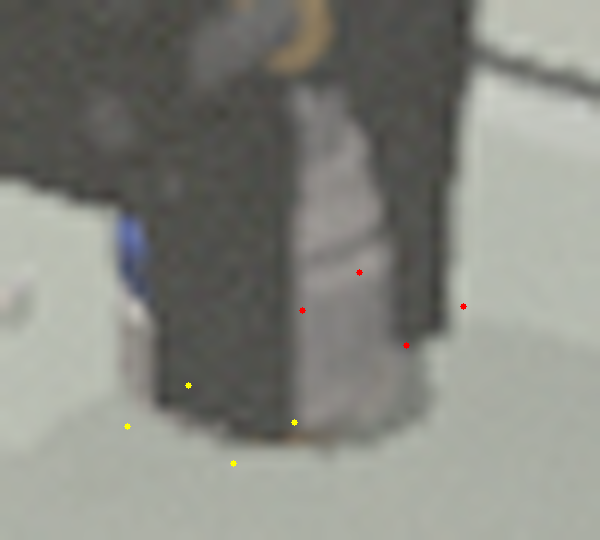

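The pale patch at lower right is the grease pot behind. The objective itself lines up with the TCP to about 1 mm. Going down.

```bash
python3 -m crank '[[0.0007,-0.0023,0.0071,0,0,-0.17,1],[0.0007,-0.0023,0.02,0,0,-0.17,1],[0.0007,-0.0023,0.035,0,0,-0.17,1],[0.0007,-0.0023,0.047,0,0,-0.17,1],[0.0007,-0.0023,0.052,0,0,-0.17,1],[0.0007,-0.0023,0.052,0,0,-0.17,1],[0.0007,-0.0023,0.052,0,0,-0.17,1]]'
python3 -c "
from h import *
import cv2
go(.5745,.053,.055)
s=camera('scene')['image'][:,:,::-1]
cv2.imwrite('pics/f.png',cv2.resize(s[200:270,280:370],None,fx=8,fy=8))
"
```

```text
t: 6.35
ee_pos: [0.5746, 0.0538, 0.0552]
ee_rot: [[1.0, 0.002, -0.001], [0.002, -1.0, -0.0], [-0.001, 0.0, -1.0]]
contact_force: [0.8, 0.4, -1.0]
grip_width: 0.029
shift [-0.0001  0.0008  0.0002] turn [0.01 0.05 0.12] | pos [0.5746 0.0538 0.0552] t 6.35 F [ 0.78  0.38 -1.03] w 0.029
```

View pics/f.png

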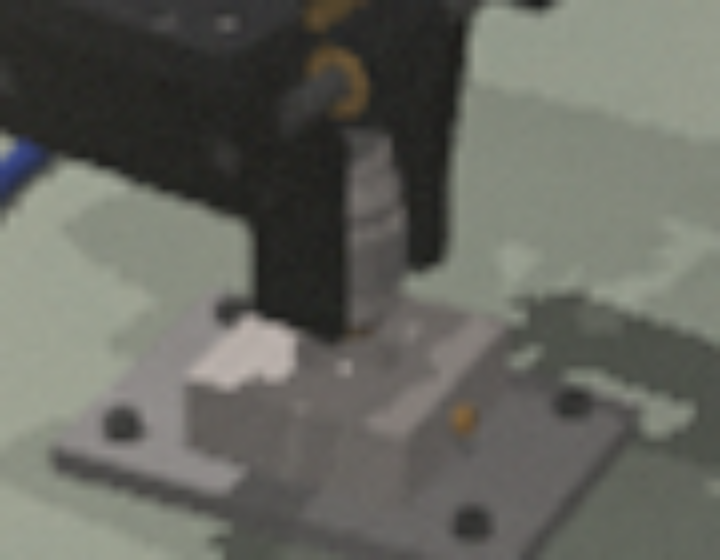

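The objective hangs above the bore, in line with it; lowering in small steps while watching the force.

```bash
python3 -m crank '[[0,0.0008,0.004,0,0,0.12,1],[0,0.0008,0.007,0,0,0.12,1],[0,0.0008,0.009,0,0,0.12,1],[0,0.0008,0.010,0,0,0.12,1],[0,0.0008,0.011,0,0,0.12,1],[0,0.0008,0.011,0,0,0.12,1]]'
python3 -c "
from h import *
go(.5745,.053,.041)"
```

```text
t: 7.0
ee_pos: [0.5755, 0.0529, 0.0467]
ee_rot: [[1.0, 0.0, 0.001], [0.0, -1.0, -0.001], [0.001, 0.001, -1.0]]
contact_force: [-5.8, -0.4, 13.5]
grip_width: 0.0291
shift [-0.001  -0.0001  0.0057] turn [ 0.03 -0.04  0.  ] | pos [0.5755 0.0529 0.0467] t 7.0 F [-5.75 -0.38 13.5 ] w 0.0291
```

```bash
python3 -c "
from h import *
s=manip.state();print(s['ft_torque'])"
python3 -m crank '[[-0.001,0,0,0,0,0,1],[-0.002,0,0.001,0,0,0,1],[-0.002,0,0.001,0,0,0,1]]'
python3 -c "
from h import *
go(.5745,.053,.041);print(manip.state()['ft_torque'])"
```

```text
[-0.02296947  1.0234499  -0.02685718]
t: 7.3
ee_pos: [0.5732, 0.0529, 0.0454]
ee_rot: [[1.0, 0.0, 0.0], [0.0, -1.0, -0.001], [0.0, 0.001, -1.0]]
contact_force: [0.8, 0.7, -1.3]
grip_width: 0.0291
shift [ 0.0013 -0.0001  0.0044] turn [ 0.03 -0.02  0.01] | pos [0.5732 0.0529 0.0454] t 7.3 F [ 0.83  0.69 -1.26] w 0.0291
[0.01020272 0.08571663 0.00564667]
```

The contact force vanished and it dropped in, so keep going down.

```bash
python3 -m crank '[[0,0,0.001,0,0,0,1],[0,0,0.002,0,0,0,1],[0,0,0.003,0,0,0,1],[0,0,0.004,0,0,0,1],[0,0,0.004,0,0,0,1]]'
python3 -c "
from h import *
go(.5732,.053,.041);print(manip.state()['ft_torque'])"
```

```text
t: 7.8
ee_pos: [0.5733, 0.0529, 0.0414]
ee_rot: [[1.0, 0.0, 0.0], [0.0, -1.0, -0.001], [0.0, 0.001, -1.0]]
contact_force: [-1.0, -0.2, 0.2]
grip_width: 0.0291
shift [-0.0001 -0.0001  0.0004] turn [ 0.03 -0.02  0.01] | pos [0.5733 0.0529 0.0414] t 7.8 F [-1.01 -0.2   0.18] w 0.0291
[-0.03294165  0.13042978  0.02429699]
```

```bash
python3 -m crank '[[0,0,0.0005,0,0,0,1],[0,0,0.001,0,0,0,1],[0,0,0.0015,0,0,0,1],[0,0,0.0015,0,0,0,1]]'
python3 -c "
from h import *
go(.5732,.053,.041);print(manip.state()['ft_torque'])"
```

```text
t: 8.2
ee_pos: [0.5734, 0.0529, 0.0413]
ee_rot: [[1.0, 0.0, 0.0], [0.0, -1.0, -0.001], [0.0, 0.001, -1.0]]
contact_force: [-5.4, 0.0, 11.3]
grip_width: 0.0291
shift [-0.0002 -0.0001  0.0003] turn [ 0.04 -0.01  0.02] | pos [0.5734 0.0529 0.0413] t 8.2 F [-5.39  0.05 11.32] w 0.0291
[0.03194147 1.05992732 0.00397343]
```

Firm contact at exactly the home height (TCP 0.0413). Relieving the load and releasing.

```bash
python3 -m crank '[[0,0,0,0,0,0,1],[0,0,0,0,0,0,0.5],[0,0,0,0,0,0,0],[0,0,0,0,0,0,-0.5],[0,0,0,0,0,0,-0.7],[0,0,0,0,0,0,-0.7],[0,0,-0.03,0,0,0,-0.7],[0,0,-0.07,0,0,0,-0.7],[0,0,-0.11,0,0,0,-0.7],[0,0,-0.14,0,0,0,-0.7]]'
python3 -c "
from h import *
go(.479,-.1545,.20)"
```

```text
t: 9.2
ee_pos: [0.5741, 0.053, 0.1841]
ee_rot: [[1.0, 0.0, 0.003], [0.0, -1.0, -0.001], [0.003, 0.001, -1.0]]
contact_force: [2.0, 0.4, -0.1]
grip_width: 0.0735
shift [-0.0952  0.2075 -0.016 ] turn [ 0.04 -0.16  0.02] | pos [0.5741 0.053  0.1841] t 9.2 F [ 2.    0.44 -0.11] w 0.0735
```

```bash
python3 -m crank '[[-0.0952,0.2075,-0.016,0,-0.16,0,-0.7],[-0.0952,0.2075,-0.016,0,-0.16,0,-0.7],[-0.0952,0.2075,-0.016,0,-0.16,0,-0.7],[-0.0952,0.2075,-0.016,0,-0.16,0,-0.7],[-0.0952,0.2075,-0.016,0,-0.16,0,-0.7],[-0.0952,0.2075,-0.016,0,-0.16,0,-0.7],[-0.0952,0.2075,-0.016,0,-0.16,0,-0.7],[-0.0952,0.2075,-0.016,0,-0.16,0,-0.7]]'
python3 -c "
from h import *
import cv2
go(.479,-.1545,.081)
s=camera('scene')['image'][:,:,::-1];t=camera('top')['image'][:,:,::-1]
cv2.imwrite('pics/scene_g.png',s);cv2.imwrite('pics/top_g.png',t)
cv2.imwrite('pics/g.png',cv2.resize(s[120:270,280:480],None,fx=4,fy=4))
cv2.imwrite('pics/g2.png',cv2.resize(t[200:320,300:460],None,fx=5,fy=5))
"
```

```text
t: 10.0
ee_pos: [0.4792, -0.1537, 0.1998]
ee_rot: [[1.0, 0.001, -0.0], [0.001, -1.0, -0.0], [-0.0, 0.0, -1.0]]
contact_force: [0.2, -0.1, 0.8]
grip_width: 0.0742
shift [-0.0002  0.0008  0.1188] turn [0.01 0.   0.06] | pos [ 0.4792 -0.1537  0.1998] t 10.0 F [ 0.15 -0.05  0.79] w 0.0742
```

View pics/g.png

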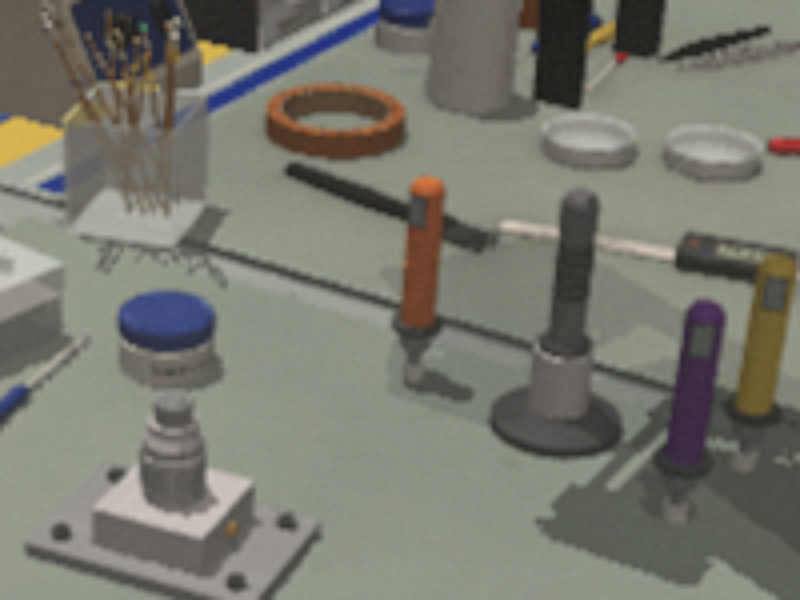

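View pics/g2.png

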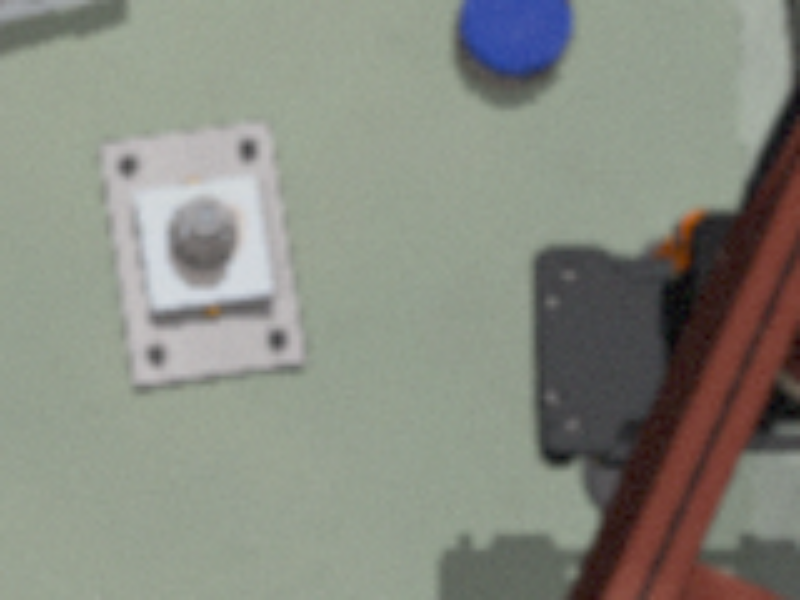

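The objective stands upright and home in the seat, and the gauge is clear for grasping. I'll measure the nose face now and then descend.

```bash
python3 -m crank '[[-0.0002,0.0008,0.04,0,0,0,-0.7],[-0.0002,0.0008,0.075,0,0,0,-0.7],[-0.0002,0.0008,0.1,0,0,0,-0.7],[-0.0002,0.0008,0.113,0,0,0,-0.7],[-0.0002,0.0008,0.1188,0,0,0,-0.7],[-0.0002,0.0008,0.1188,0,0,0,-0.7],[-0.0002,0.0008,0.1188,0,0,0,-0.7]]'
python3 - <<'E'
from h import *
import cv2
go(.479,-.1545,.081)
s=cv2.imread("pics/scene_g.png");t=cv2.imread("pics/top_g.png")
f=lambda im,x,y:cv2.resize(im[y:y+40,x:x+40],None,fx=10,fy=10,interpolation=cv2.INTER_NEAREST)
cv2.imwrite("pics/i.png",np.hstack([f(s,303,210),f(t,321,228)]))
S=camera("scene")
cv2.imwrite('pics/j.png',cv2.resize(S["image"][120:270,330:480,::-1],None,fx=4,fy=4))
E
```

```text
t: 10.8
ee_pos: [0.4802, -0.1545, 0.0823]
ee_rot: [[1.0, 0.002, 0.002], [0.002, -1.0, -0.001], [0.002, 0.001, -1.0]]
contact_force: [0.6, 0.1, 1.4]
grip_width: 0.0743
shift [-0.0012 -0.      0.0013] turn [ 0.07 -0.1   0.14] | pos [ 0.4802 -0.1545  0.0823] t 10.8 F [0.61 0.1  1.35] w 0.0743
```

View pics/i.png

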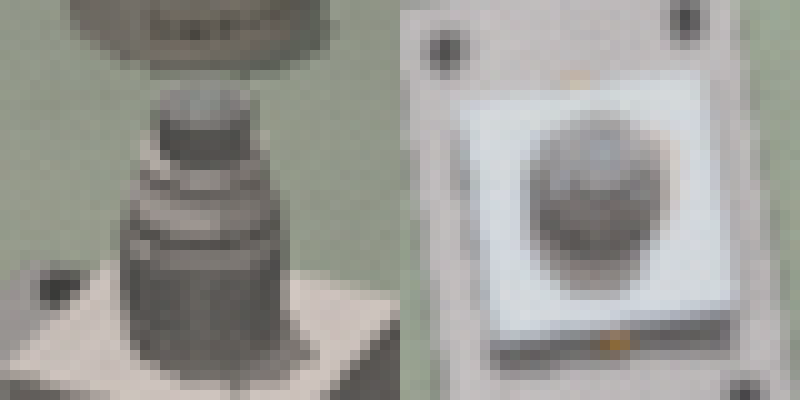

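View pics/j.png

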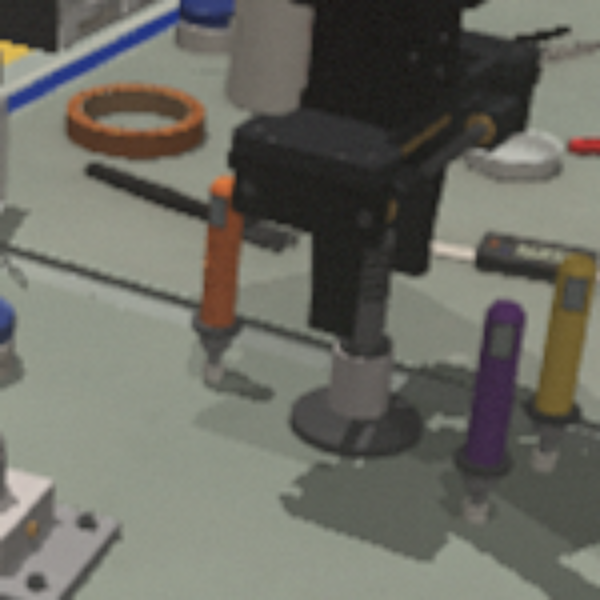

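```bash
python3 -m crank '[[-0.0012,0,0.0013,0,0,0,-0.7],[-0.0012,0,0.0013,0,0,0,-0.7],[-0.0012,0,0.0013,0,0,0,-0.7]]'
python3 - <<'E'
from h import *
S,T=camera("scene"),camera("top")
go(.479,-.1545,.081)
a,b=(322.8,219.8),(340.5,242)
print(onz(S,*a,.08),onz(T,*b,.08),tri(S,a,T,b))
E
```

```text
t: 11.15
ee_pos: [0.4794, -0.1549, 0.0817]
ee_rot: [[1.0, 0.002, 0.003], [0.002, -1.0, -0.002], [0.003, 0.002, -1.0]]
contact_force: [-0.8, -0.3, -0.1]
grip_width: 0.0738
shift [-0.0002 -0.0003  0.0004] turn [ 0.09 -0.14  0.13] | pos [ 0.4792 -0.1548  0.0814] t 11.25 F [-0.99  0.28 -0.75] w 0.0743
[0.57486151 0.05461569] [0.57711812 0.05294669] (array([0.57692361, 0.05263508, 0.07855496]), np.float64(0.0011540826371720942))
```

```bash
python3 -m crank '[[0,0,0,0,0,0,-0.2],[0,0,0,0,0,0,0.3],[0,0,0,0,0,0,0.6],[0,0,0,0,0,0,1],[0,0,0,0,0,0,1],[0,0,0,0,0,0,1],[0,0,0,0,0,0,1],[0,0,0,0,0,0,1]]' 25
python3 -c "
from h import *
go(.575,.053,.21)"
```

```text
t: 12.05
ee_pos: [0.4792, -0.1547, 0.0814]
ee_rot: [[1.0, 0.002, 0.002], [0.002, -1.0, -0.002], [0.002, 0.002, -1.0]]
contact_force: [0.4, 0.1, -0.3]
grip_width: 0.0177
shift [ 0.0966 -0.2073 -0.1287] turn [ 0.09 -0.14  0.13] | pos [ 0.4792 -0.1547  0.0814] t 12.05 F [ 0.41  0.1  -0.26] w 0.0177
```

```bash
python3 -m crank '[[0,0,-0.015,0,0,0,1],[0,0,-0.035,0,0,0,1],[0,0,-0.06,0,0,0,1],[0,0,-0.085,0,-0.14,0,1],[0,0,-0.09,0,-0.14,0,1],[0,0,-0.09,0,-0.14,0,1]]' 30
python3 -c "
from h import *
go(.575,.053,.17)"
```

```text
t: 12.65
ee_pos: [0.4795, -0.1549, 0.172]
ee_rot: [[1.0, 0.002, 0.002], [0.002, -1.0, -0.003], [0.002, 0.003, -1.0]]
contact_force: [0.4, -0.2, -1.2]
grip_width: 0.0172
shift [ 0.0959 -0.2077  0.0017] turn [ 0.15 -0.11  0.13] | pos [ 0.4795 -0.1549  0.172 ] t 12.65 F [ 0.39 -0.25 -1.23] w 0.0172
```

```bash
python3 -m crank '[[0.015,-0.03,0,0,0,0,1],[0.032,-0.07,0,0,0,0,1],[0.051,-0.11,0,0,0,0,1],[0.07,-0.15,0,0.15,-0.1,0.13,1],[0.085,-0.185,0,0.15,-0.1,0.13,1],[0.0959,-0.2077,0.001,0.15,-0.1,0.13,1],[0.0959,-0.2077,0.002,0.15,-0.1,0.13,1],[0.0959,-0.2077,0.002,0.15,-0.1,0.13,1],[0.0959,-0.2077,0.002,0.15,-0.1,0.13,1]]'
cat > look.py <<'E'
from h import *
import cv2,sys
n=sys.argv[1]
go(.575,.053,.155)
S=camera('scene');s=S['image'][:,:,::-1]
cv2.imwrite(f'pics/{n}.png',cv2.resize(s[170:270,270:370],None,fx=6,fy=6,interpolation=cv2.INTER_CUBIC))
cv2.imwrite(f'pics/{n}_t.png',camera('top')['image'][:,:,::-1])
E
python3 look.py k
```

```text
t: 13.55
ee_pos: [0.5739, 0.0522, 0.1683]
ee_rot: [[1.0, -0.001, -0.002], [-0.001, -1.0, -0.0], [-0.002, 0.0, -1.0]]
contact_force: [0.4, -0.4, -0.4]
grip_width: 0.0174
shift [ 0.0011 -0.0008  0.0133] turn [ 0.01  0.13 -0.04] | pos [0.5739 0.0522 0.1683] t 13.55 F [ 0.38 -0.39 -0.42] w 0.0174
```

View pics/k.png

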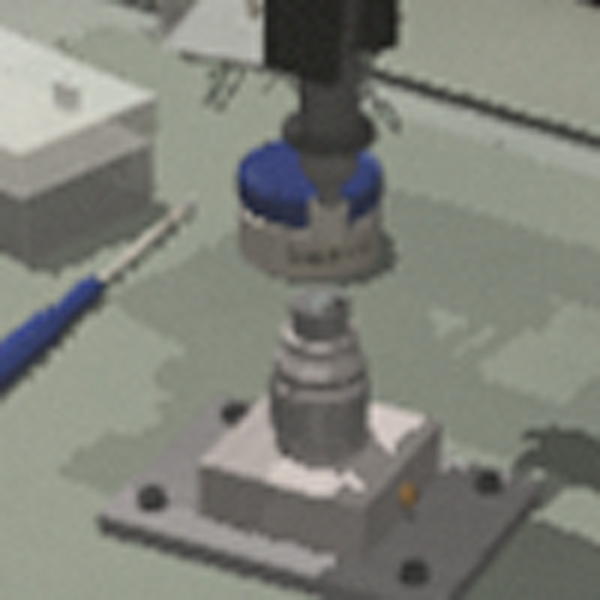

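View pics/k_t.png

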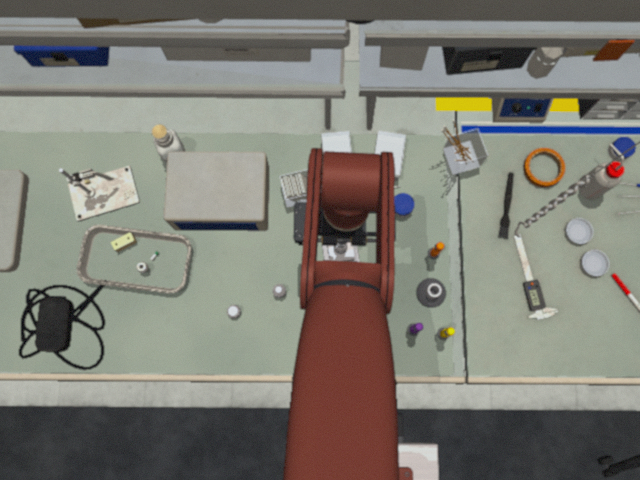

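```bash
python3 - <<'E'
from h import *
S=camera("scene");p=np.array(manip.state()["ee_pos"])
for h in(0,.010,.034,.05): 
    u,v=proj(S,np.r_[p[:2],p[2]-.0654+h]);print(h,round((u+.5-270)*6),round((v+.5-170)*6), u,v)
for q in[(.575,.053,.08),(.5735,.053,.08),(.575,.053,.03)]: u,v=proj(S,np.array(q));print(q,round((u+.5-270)*6),round((v+.5-170)*6),u,v)
E
```

```text
0 326 228 323.90370399044036 207.4734194367448
0.01 327 198 323.9577417472021 202.47645897626262
0.034 328 125 324.089959268995 190.2500867473945
0.05 328 74 324.1801434829297 181.91060379701764
(0.575, 0.053, 0.08) 323 300 323.25221096491885 219.420211649244
(0.5735, 0.053, 0.08) 327 301 323.9350817497317 219.6603925240321
(0.575, 0.053, 0.03) 321 441 323.0117144258711 242.96328102481743
```

```bash
python3 -m crank '[[0.0023,-0.0013,0.003,0,0.13,0,1],[0.0023,-0.0013,0.008,0,0.13,0,1],[0.0023,-0.0013,0.013,0,0.13,0,1],[0.0023,-0.0013,0.016,0,0.13,0,1],[0.0023,-0.0013,0.018,0,0.13,0,1],[0.0023,-0.0013,0.018,0,0.13,0,1],[0.0023,-0.0013,0.018,0,0.13,0,1]]'
python3 look.py l
```

```text
t: 14.4
ee_pos: [0.577, 0.0533, 0.1515]
ee_rot: [[1.0, -0.002, 0.002], [-0.002, -1.0, -0.0], [0.002, 0.0, -1.0]]
contact_force: [-0.8, -0.3, -0.7]
grip_width: 0.0174
shift [-0.002   0.0003 -0.0035] turn [ 0.   -0.12 -0.09] | pos [0.577  0.0533 0.1515] t 14.4 F [-0.75 -0.32 -0.74] w 0.0174
```

View pics/l.png

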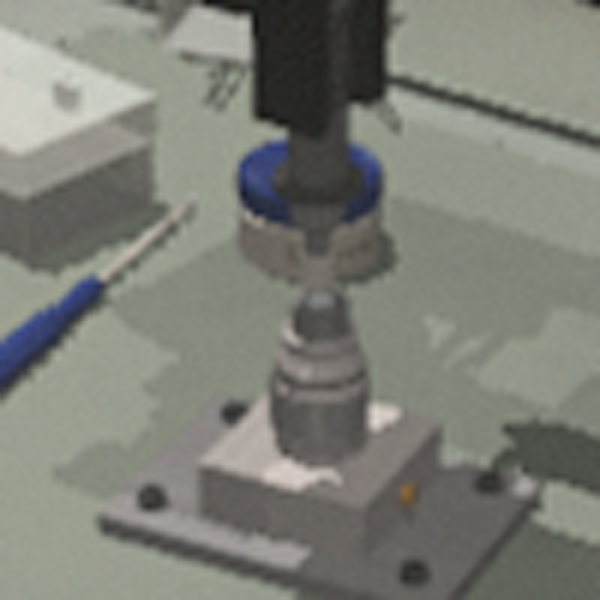

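```bash
python3 -c "
import cv2
t=cv2.imread('pics/l_t.png');cv2.imwrite('pics/l2.png',cv2.resize(t[215:275,310:370],None,fx=9,fy=9,interpolation=cv2.INTER_CUBIC))"
```

```text
(no output)
```

View pics/l2.png

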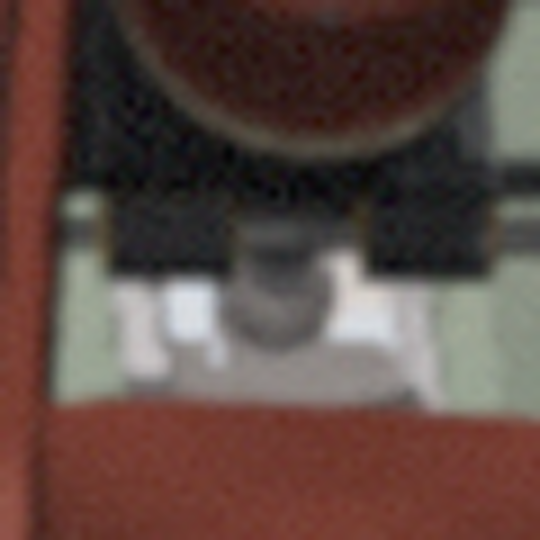

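Tip and nose line up in both views: scene columns 318 and 320, and the top-view columns agree once parallax is allowed for. Lowering gently now.

```bash
python3 -m crank '[[-0.0005,0,0.002,0,-0.12,0,1],[-0.0005,0,0.004,0,-0.12,0,1],[-0.0005,0,0.005,0,-0.12,0,1],[-0.0005,0,0.005,0,-0.12,0,1]]'
python3 -c "
from h import *
go(.5765,.0533,.1454)"
```

```text
t: 14.9
ee_pos: [0.5764, 0.0533, 0.1463]
ee_rot: [[1.0, -0.002, -0.0], [-0.002, -1.0, -0.0], [-0.0, 0.0, -1.0]]
contact_force: [-0.0, -1.0, -0.8]
grip_width: 0.0174
shift [ 0.0001 -0.      0.0009] turn [ 0.    0.01 -0.09] | pos [0.5764 0.0533 0.1463] t 14.9 F [-0.01 -1.04 -0.83] w 0.0174
```

```bash
cat > avg.py <<'E'
from h import *
a=[];
for i in range(8):
    camera('scene');s=manip.state();a.append(np.r_[s['contact_force'],s['ee_pos']])
a=np.array(a);print("mean",a.mean(0).round(4),"std",a.std(0).round(4),"t",s['t'],s['grip_width'],s['ft_torque'].round(3))
E
python3 avg.py
python3 -m crank '[[0,0,0.0005,0,0,0,1],[0,0,0.001,0,0,0,1],[0,0,0.0015,0,0,0,1],[0,0,0.0015,0,0,0,1]]'; python3 avg.py
```

```text
mean [-0.2737  0.0981 -0.8204  0.5766  0.0533  0.1467] std [4.865e-01 2.620e-01 5.593e-01 1.000e-04 0.000e+00 1.000e-04] t 15.3 0.01757102493701012 [ 0.035  0.054 -0.011]
t: 15.7
ee_pos: [0.5767, 0.0533, 0.1453]
ee_rot: [[1.0, -0.001, 0.001], [-0.001, -1.0, -0.0], [0.001, 0.0, -1.0]]
contact_force: [0.2, 0.4, -0.8]
grip_width: 0.0177
mean [-0.0316 -0.0356 -0.2468  0.5767  0.0533  0.1453] std [0.4014 0.4681 0.4752 0.     0.     0.    ] t 16.1 0.01729587567209313 [ 0.004  0.035 -0.035]
```

```bash
python3 -m crank '[[0,0,0.0003,0,0,0,1],[0,0,0.0006,0,0,0,1],[0,0,0.001,0,0,0,1],[0,0,0.001,0,0,0,1]]'; python3 avg.py
```

```text
t: 16.5
ee_pos: [0.5768, 0.0533, 0.1444]
ee_rot: [[1.0, -0.002, 0.001], [-0.002, -1.0, -0.0], [0.001, 0.0, -1.0]]
contact_force: [0.0, -0.7, 0.4]
grip_width: 0.0173
mean [-0.0306  0.0621  1.0733  0.5767  0.0533  0.1444] std [0.5325 0.6208 0.4742 0.     0.     0.    ] t 16.9 0.017102114868484862 [ 0.025  0.051 -0.026]
```

Force 1.9 N at 1.0 mm in, which matches the spring law. 1.5 mm to go.

```bash
python3 -m crank '[[-0.0002,0,0.0005,0,0,0,1],[-0.0003,0,0.001,0,0,0,1],[-0.0003,0,0.0015,0,0,0,1],[-0.0003,0,0.0015,0,0,0,1]]'; python3 avg.py; python3 look.py m
```

```text
t: 17.3
ee_pos: [0.5766, 0.0533, 0.1431]
ee_rot: [[1.0, -0.002, 0.001], [-0.002, -1.0, -0.0], [0.001, 0.0, -1.0]]
contact_force: [-0.6, -0.1, 3.3]
grip_width: 0.0174
mean [-0.0379 -0.0456  2.7111  0.5766  0.0533  0.143 ] std [0.32   0.4529 0.5277 0.     0.     0.    ] t 17.7 0.017485897507163242 [ 0.015 -0.048  0.051]
shift [-0.0015  0.0003 -0.012 ] turn [ 0.01 -0.06 -0.09] | pos [0.5765 0.0533 0.143 ] t 17.7 F [-0.24  0.26  2.91] w 0.0175
```

View pics/m.png

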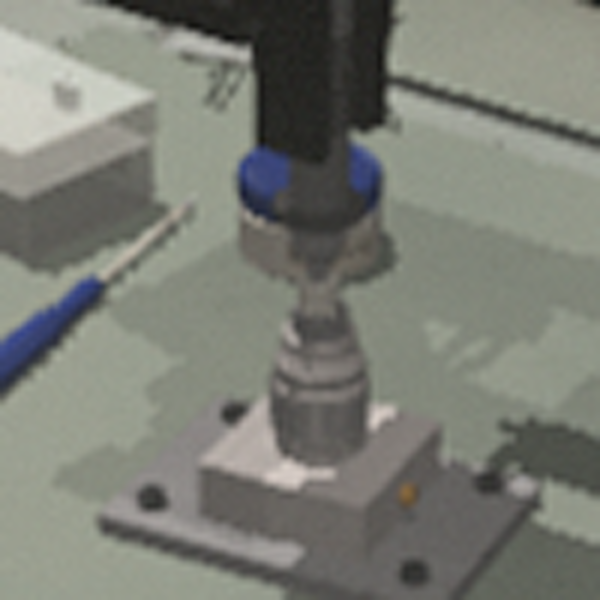

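```bash
python3 - <<'E'
from h import *
import cv2
S=camera("scene");im=S["image"][:,:,::-1]
c=im[200:235,305:340].astype(float);c=np.clip((c-60)*1.9,0,255).astype(np.uint8)
cv2.imwrite("pics/n.png",cv2.resize(c,None,fx=16,fy=16,interpolation=cv2.INTER_NEAREST))
p=np.array(manip.state()["ee_pos"]);r=S["pose"][:3,0]
f=lambda q:np.round([(x+.5-o)*16 for x,o in zip(proj(S,q),(305,200))])
b=np.r_[p[:2],p[2]-.0654]
print("tip centre",f(b),"L",f(b-.006*r),"R",f(b+.006*r),"tip top",f(b+[0,0,.01]))
E
```

```text
tip centre [287. 335.] L [234. 335.] R [340. 335.] tip top [288. 257.]
```

View pics/n.png

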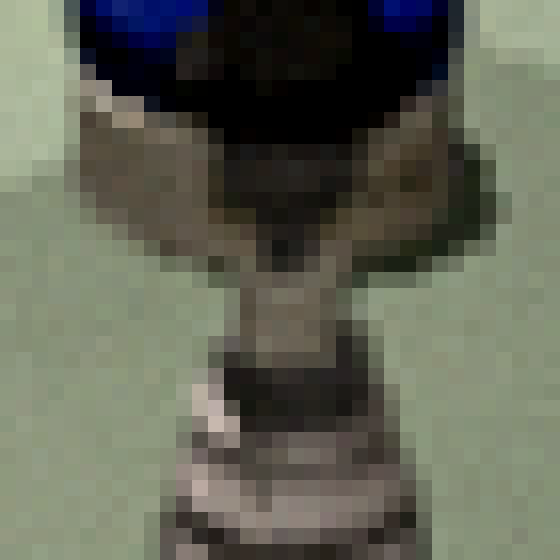

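Last checks agree: the tip is within about 0.5 mm of the nose centre across the view, and the push is 3.5 N at about 2.4 mm. Handing in.

```bash
python3 -c "
from rig import manip
s=manip.state();print(s['t'],s['ee_pos'],s['contact_force']);print(manip.hand_in())"
```

```text
17.85 [0.57653334 0.05328083 0.14293232] [ 0.20027734 -0.6063881   1.84330929]
the job is handed in; nothing more can be done
None
```

The long objective is home in the test seat and released. I handed the job in at 17.85 s, with the gripper still holding the gauge upright and pressing on the objective's front.

- **Seating:** the thread first caught the bore's edge at 13.5 N. I moved 2 mm sideways and it dropped in. It then met firm contact (11 N) at the expected home height, and the pictures after release show it upright.
- **Push:** contact came at the predicted height. The measured tool height gives about 2.4–2.5 mm of travel. The mean force was 3.5 N after subtracting the gauge's weight, which the spring law puts at about 2.4 mm. The last single force reading before handing in was lower, 1.8 N (2.7 N corrected). The force signal scatters by about 0.5 N, and the height was unchanged (0.1429 m).
- **Centring:** in the scene view the tip is about 0.5 mm off the nose centre. The check along the line of sight is coarser, good to about 1–2 mm. The earlier estimates of the seat's position differed by 1–3 mm between views, so I used the direct tip-to-nose comparison.
- **Other items:** I did not touch the other objectives or the loose things.

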